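Clamp the grinding jar in the bench mill

ROBOT

A 6-joint arm with a two-finger parallel gripper is mounted at the origin on a cart in front of the work surface, level with it; the furniture and walls round the work are solid. World frame = base frame: x ahead of the robot, y to its left, z up, the work surface at z = 0. Lengths are in m, angles in rad, forces in N, time in s.
With the tool pointing down it reaches from about 0.25 to 0.725 m from the base axis. Payload 4 kg.
Tool frame: the origin (TCP) lies midway between the tips of the shut fingers; the grasp point (between the pads) lies 19 mm behind it; z points along the fingers, y is the line along which they close (so a half turn about z gives the same grasp; the last joint's range is limited). The gripper opens to 85 mm and grips with 20 to 120 N. Pads are 22 mm wide; open, the fingers measure 114 mm over their backs; the gripper's body (76 mm by 85 mm) begins 54 mm behind the grasp point. The pads swing forward as they close: fully open they stand 13 mm farther back than shut.
Start: joints at [-1.228, 0.241, 0.005, 1.335, 0, 1.571], TCP at [0.168, -0.471, 0.231] pointing down, gripper open.
Joint ranges: [-2.72, 2.72], [-1.05, 1.87], [-1.09, 1.28], [-1.99, 2.15], [-1.42, 1.44], [-3.14, 3.14]. Speed limits (rad/s): [2.79, 2.79, 3.14, 3.14, 3.14, 3.14].

INTERFACE

Orientations are given as a unit quaternion [x, y, z, w].
In Python, from workcell import bot gives the robot as it stands. The module is installed in compiled form; this text tells all that it offers.
- The arm moves only by the tool jog_arm, never from a script. Its argument "deltas" is a list of rows, each an object with "fingers": the opening, from 0 (shut) to 1 (fully open); "delta_pos": the shift along the tool's x, y, z normalised to -1 to 1, where 1 is 300 mm, a list of three; "yaw": the turn about the tool's z normalised to -1 to 1, where 1 is pi/4 rad. A call has 1 to 12 rows; each row is the pose to reach, as a shift and turn from the pose commanded when the call began, along the tool's axes at that moment; what a row does not reach only later rows make up. A row lasts 1/10 s, in which the tool goes at most 50 mm and 8.59 degrees, less where a joint would pass 70% of its speed; a pose out of reach is approached as far as the arm can. A call with a number of a shift or a turn outside -1 to 1 is refused whole. A call with a gripper value outside its range is refused whole. The fingers move at their own pace and stop on an object; the grip force is fixed at half the most. Time passes only in rows, so rows that repeat a pose let the fingers close. It gives the time, the measured TCP pose, the force, the opening and the grip force at its end, in the units of the state.
- bot.get_obs(): the state, without advancing time (a new reading comes with each control period).
- bot.camera(name): name is "side" or "top" or "wrist"; returns a dict with "image" (480x640x3 uint8, red, green, blue), "range_z" (480x640 float32, m along the optical axis (not along the pixel's ray), 0 where there is no reading), "fx", "fy", "cx", "cy" (pixels), "rvec" (rotation vector, rad) and "tvec" (3), from world to camera coordinates, as OpenCV has them. Camera axes: x right, y down, z forward; pixel columns grow to the right and rows downward; lengths in m; the calibration is good to about 2 mm. A picture is of the moment at which its call begins.
- bot.job_done(): hands the job in; it is judged then, once.
The state is a dict: "clock": time; "joint_pos": joint angles; "joint_vel": joint speeds; "tau": joint torques, N m; "eef_pos": TCP position; "tool_rot": TCP orientation; "ft_force": force on the tool from outside, world axes, zero at the start; "ft_torque": the same for the moment, N m; "grip_width": finger opening in m; "grasp_force": force on a finger pad.
Only numpy, scipy, OpenCV 4.12 (cv2) and the standard library are available. Lean on these libraries where they do the work, as an engineer would, in place of code of your own. Each camera call takes 0.05 s, during which the arm holds its last target. There are 200 camera calls.

TASK

Get the small bench mill ready to run: push the steel jar that stands on the mill's plate along the plate until it is fully home in the V-shaped saddle below the clamp, then push the black lever of the toggle clamp over and down, past its dead point, until it snaps into lock and the clamp's foot holds the jar down by itself. Only push: do not lift or tip the jar, and leave the spare jar, the beaker and the two vials beside the mill where they are.

Things in the scene. Friction and masses are not known exactly. Their poses are not given: they have to be found in the camera images.
- mill: Fixed bench mill: low white box 150 x 265 mm, level aluminium plate on top, 60 mm above the worktop, with 4 mm lips at x = +-60 mm and at the right end (y = -122 mm). Origin: centre of its underside; x from the front (control panel) to the back, y to the left along its length, z up. On the plate from -y to +y: the jar, the V saddle, the toggle clamp on a block 36 mm wide and 45 mm high.
- jar: The steel grinding jar on the mill's plate: an upright cylinder 60 mm across up to 37 mm high, above that a 54 mm lid; 56 mm high in all, 0.4 to 0.7 kg. Origin: centre of its underside. It slides on the plate.
- saddle_seat (a point): Point on the plate where the centre of the jar's underside lies when the jar is fully home, touching both faces of the V saddle. The V opens to the mill's -y, so the jar goes home along the mill's +y. Its walls are 28 mm high and its mouth about 64 mm wide. Axes as the mill's.
- lever (a joint): Clamp lever relative to the clamp arm: 0 fully open (lever upright, leaning 25 degrees to the mill's +y), starts within 0.3 of that and grows as pushed over; past half-way it sinks by its weight until the foot meets the jar (near 1.85). From there it springs back unless pushed with 3 to 8 N at the grip past the dead point, 2.26; then it snaps onto its stop, 2.33 (level, pointing to +y); stays.
- lever_grip (a point): Point on the centre line of the lever's black grip (20 mm wide, 13 thick, 85 long), 125 mm from its pivot, 25 from the tip. Axes: x across, y along the lever to the tip, z out of the face to push (push along -z). It moves in the mill's x = 0 plane: from about 0.24 m above the worktop down an arc of some 125 mm radius to 0.14 m above the worktop, 0.165 m to +y of the mill's origin.
- clamp_foot: The clamp's sprung rubber foot, 20 mm across, on the end of the clamp arm. Origin: centre of its lower face. With the clamp open the arm points up and forward (some 65 degrees), over the saddle; locked, the foot presses on the middle of the jar's lid.
- spare_jar: A second, identical jar standing on the worktop to the left (+y) of the mill: leave alone. Origin: centre of its underside.
- beaker: Small clear beaker, 53 mm across and 69 mm high, on the worktop to the left of the mill: leave alone. Origin: centre of its underside.
- vial_a: Sample vial with a cap, 23 mm across and 52 mm high, on the worktop to the right of the mill: leave alone. Origin: centre of its underside.
- vial_b: Another such vial: leave alone. Origin: centre of its underside.
Things that resemble listed ones, but are neither listed nor needed, are in the scene too. Leave any purple or yellow look-alike of the jar alone.

How it is judged:
On the way, in this order (a step that is already met when the one before it is completed fails the run):
1. the jar is home in the saddle while the clamp is still open (horizontal distance between jar and saddle_seat below 0.004 m and value of joint lever below 1.6 rad), for 0.2 s.
2. the lever has snapped into lock and the foot presses the jar down (value of joint lever above 2.3 rad and contact force between clamp_foot and jar above 12 N), for 0.2 s.
At the end, for the whole second after the job is handed in: The lever is past its dead point and on its stop (joint above 2.30), the foot presses the jar down with more than 12 N, and the jar stands upright and at rest within 4 mm of its place in the saddle (all of step 2 and horizontal distance between jar and saddle_seat below 0.004 m and angle between jar's own z axis and vertical below 0.06 rad and linear speed of jar below 0.02 m/s); the robot touches nothing.
It fails at once if the jar is lifted off the plate (z of jar in the frame of mill above 0.072 m).
It fails at once if the jar is tipped (angle between jar's own z axis and vertical above 0.35 rad).
It fails at once if the spare jar, the beaker or a vial is moved (distance of any of spare_jar, beaker, vial_a, vial_b from where it was at the start of the episode above 0.025 m).
It also fails if it takes over 45 s, if anything falls off the work surface, if the arm or the gripper's body presses on something with over 40 N, if the wrist force passes 120 N, or if a joint passes its speed limit or range.

## Working session

There is one attempt and no reset: what is moved stays moved. The work goes in short steps, Python scripts to look and compute and a tool call to move; the robot and the scene stay as the last step left them, time stands still between calls to the robot, and variables do not carry over. Pictures are saved under pics/ and viewed, at most 10 in all, crops included, and the job is handed in when it is done.

Besides the shell and the picture viewer there is one more tool, called as name([rows], argument=value, ...), one row to a line, values as JSON. jog_arm: Moves the arm, as the interface text tells. Scaled input: -1 to 1 covers 300 mm each way for a shift and pi/4 rad each way for a turn. Its arguments: {"type":"object","properties":{"deltas":{"type":"array","items":{"type":"object","properties":{"fingers":{"type":"number"},"delta_pos":{"type":"array","items":{"type":"number"}},"yaw":{"type":"number"}}}}},"required":["deltas"]}

```bash
mkdir -p pics; cat > h.py <<'E'
import numpy as np, cv2
from workcell import bot
def snap(n):
    c=bot.camera(n); R,_=cv2.Rodrigues(np.array(c['rvec'],float)); t=np.array(c['tvec'],float).ravel()
    v,u=np.mgrid[:480,:640]; z=c['range_z']
    P=np.stack([(u-c['cx'])/c['fx']*z,(v-c['cy'])/c['fy']*z,z],-1)
    c['P']=(P-t)@R; c['P'][z==0]=np.nan
    c['R']=R;c['t']=t
    return c
def save(c,f): cv2.imwrite('pics/'+f,cv2.cvtColor(c['image'],cv2.COLOR_RGB2BGR))
E
python3 - <<'E'
from h import *
for n in('top','side'):
    c=snap(n); save(c,n+'0.png'); np.savez(n+'0.npz',P=c['P'],im=c['image'],R=c['R'],t=c['t'],K=[c['fx'],c['fy'],c['cx'],c['cy']])
    print(n,-c['R'].T@c['t'],c['fx'])
o=bot.get_obs();print(o['clock'],o['eef_pos'],o['tool_rot'],o['ft_force'])
E
```

```text
top [0.49025868 0.17872702 1.1943239 ] 461.10425216973715
side [ 0.46020661 -0.70270347  0.68549337] 546.0863833075479
0.1 [ 0.16787681 -0.47038589  0.2305098 ] [ 9.85349542e-01  1.70544463e-01 -1.48711539e-04 -9.18450740e-04] [ 0.28710401  0.87831456 -0.1351857 ]
```

View pics/top0.png

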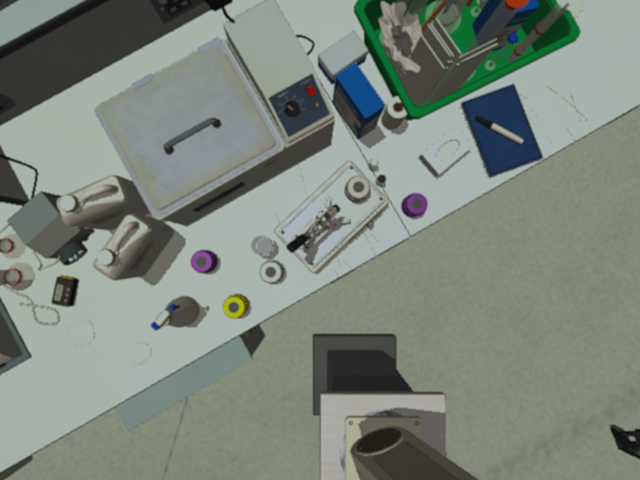

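View pics/side0.png

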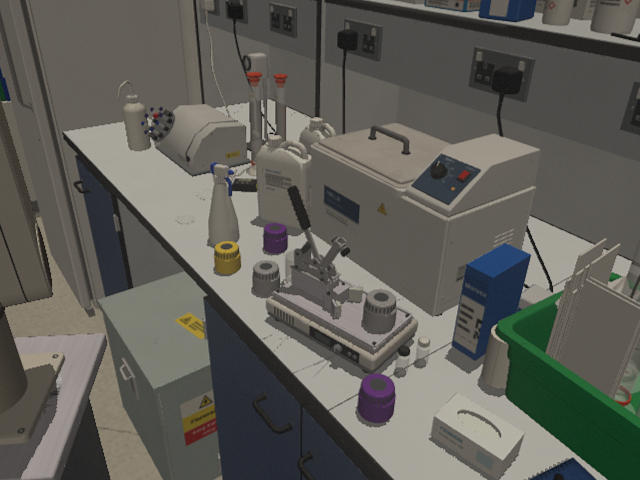

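The top view shows the mill around (332,215), the jar at (358,187), the black lever grip at (298,242), the spare jar at (271,271), the beaker at (265,245) and the vials at (375,165) and (381,180). The side view shows the lever upright at (300,208), with the jar at (379,311) clear of the saddle.

```bash
python3 - <<'E'
import numpy as np, cv2
d=np.load('top0.npz');P=d['P'];im=d['im']
roi=np.zeros((480,640),bool);roi[150:280,265:395]=1
z=P[...,2]
m=roi&(z>.053)&(z<.075)
q=P[m];
# largest component
n,l,s,_=cv2.connectedComponentsWithStats(m.astype(np.uint8));k=1+s[1:,4].argmax();q=P[l==k]
r=cv2.minAreaRect((q[:,:2]*1000).astype(np.float32));print('plate rect mm',r,np.median(q[:,2]),[np.percentile(q[:,2],p) for p in(5,95)])
print(cv2.boxPoints(r))
# jar lid
def circ(u0,v0,h,rad=16,zr=(.1,.13)):
    a=np.zeros_like(roi);a[v0-rad:v0+rad,u0-rad:u0+rad]=1
    p=P[a&(z>zr[0])&(z<zr[1])]; 
    c,R=cv2.minEnclosingCircle((p[:,:2]*1000).astype(np.float32)); print(h,c,R,p[:,:2].mean(0)*1000,np.median(p[:,2]),len(p))
circ(358,187,'jar'); circ(271,271,'spare',zr=(.045,.07)); circ(265,245,'beaker',zr=(.03,.09));circ(375,165,'va',9,(.03,.07));circ(381,180,'vb',8,(.03,.07))
hi=roi&(z>.125); 
for n in('top','side'):
    d=np.load(n+'0.npz');P=d['P'];im=d['im'].astype(int);z=P[...,2]
    b=(im.max(-1)<60)&(z>.15)&(abs(P[...,0]-.45)<.2)&(abs(P[...,1]-.22)<.2)
    p=P[b];print(n,'black',len(p),p.mean(0),p[p[:,2].argmax()],p[p[:,2].argmin()])
    h=(z>.125)&(abs(P[...,0]-.42)<.12)&(abs(P[...,1]-.2)<.12);p=P[h];print('hi',len(p))
    for zz in np.arange(.12,.3,.015):
        e=p[(p[:,2]>zz)&(p[:,2]<zz+.015)]
        if len(e):print(round(zz,3),len(e),e.mean(0).round(4),e.min(0).round(3),e.max(0).round(3))
E
```

```text
plate rect mm ((599.3446655273438, 131.6602020263672), (128.65530395507812, 249.7101593017578), 43.67436599731445) 0.06003432144320535 [np.float64(0.05636765575952792), np.float64(0.06492142583277573)]
[[466.5982    177.54288  ]
 [639.0378     -3.0665398]
 [732.0911     85.77753  ]
 [559.65155   266.38693  ]]
jar (661.824951171875, 71.04473114013672) 27.903589248657227 [660.53842292  72.30557931] 0.11546259562750587 429
spare (469.9414367675781, 289.0007629394531) 38.489356994628906 [460.88084299 282.58130754] 0.055223993804546734 382
beaker (533.3785400390625, 288.645263671875) 43.914581298828125 [534.46140366 298.76246292] 0.06300426479846624 187
va (735.4577026367188, 25.760910034179688) 11.254913330078125 [733.86247511  26.70622257] 0.04863689135493521 72
vb (685.725341796875, 14.05864429473877) 22.13192367553711 [690.90013812   9.18283017] 0.04836241512802397 78
top black 297 [0.5631207  0.24986965 0.21155086] [0.51599314 0.22224147 0.27032175] [0.62568407 0.40805464 0.15120363]
hi 229
0.12 1 [0.5177 0.1989 0.1286] [0.518 0.199 0.129] [0.518 0.199 0.129]
0.135 22 [0.5233 0.196  
[... 685 characters left out ...]
 0.1979 0.1299] [0.516 0.189 0.125] [0.538 0.215 0.134]
0.135 80 [0.5267 0.1982 0.1421] [0.516 0.189 0.135] [0.54  0.222 0.15 ]
0.15 24 [0.5371 0.1915 0.1575] [0.533 0.185 0.151] [0.54  0.199 0.164]
0.165 13 [0.5387 0.1944 0.1742] [0.536 0.19  0.165] [0.54  0.198 0.179]
0.18 24 [0.536  0.1959 0.1884] [0.529 0.193 0.181] [0.54  0.201 0.195]
0.195 67 [0.5318 0.196  0.2033] [0.522 0.189 0.195] [0.54  0.204 0.21 ]
0.21 87 [0.5296 0.2027 0.2174] [0.518 0.195 0.21 ] [0.539 0.213 0.225]
0.225 97 [0.5247 0.2084 0.2321] [0.511 0.199 0.225] [0.536 0.219 0.24 ]
0.24 105 [0.5183 0.2141 0.2476] [0.504 0.203 0.24 ] [0.531 0.228 0.255]
0.255 83 [0.5145 0.22   0.2617] [0.504 0.213 0.255] [0.525 0.231 0.268]
```

```bash
cat >> h.py <<'E'
O=np.array([.5993,.1317,0]);ey=np.array([-.690,.7235,0]);ex=np.array([.7235,.690,0])
def mill(P): 
    Q=P-O; return np.stack([Q@ex,Q@ey,P[...,2]],-1)
def w(x,y,z): return O+x*ex+y*ey+[0,0,z]
E
python3 - <<'E'
from h import *
for n in('top','side'):
    d=np.load(n+'0.npz');M=mill(d['P']);im=d['im'].astype(int)
    h=(abs(M[...,0])<.05)&(M[...,1]>-.14)&(M[...,1]<.2)&(M[...,2]>.066)&(M[...,2]<.3)
    p=M[h];blk=im.max(-1)[h]<70
    print(n)
    for y in np.arange(-.13,.18,.01):
        e=p[(p[:,1]>y)&(p[:,1]<y+.01)]
        if len(e):print(f'y{y:.2f}',len(e),'x',e[:,0].min().round(3),e[:,0].max().round(3),'z',np.percentile(e[:,2],[0,25,50,75,100]).round(3), 'black',[b.round(3).tolist() for b in [p[blk&(p[:,1]>y)&(p[:,1]<y+.01)]] for b in ([b.mean(0)] if len(b) else [])])
    # saddle top z~.088
    s=p[(abs(p[:,2]-.088)<.004)]
    for x in np.arange(-.05,.05,.01):
        e=s[(s[:,0]>x)&(s[:,0]<x+.01)]
        if len(e):print(f'sad x{x:.2f}',len(e),e[:,1].min().round(3),e[:,1].max().round(3))
    j=p[(abs(p[:,2]-.116)<.004)&(p[:,1]<-.05)];c,r=cv2.minEnclosingCircle((j[:,:2]*1000).astype(np.float32));print('jar',c,r)
    if n=='top':
        H=(abs(M[...,0])<.09)&(abs(M[...,1])<.15)&(abs(M[...,2]-.064)<.0025);e=M[H];print('lips',np.percentile(e[:,0],[1,99]),np.percentile(e[:,1],[1,99]))
c=cv2.imread('pics/side0.png')[170:400,230:450];cv2.imwrite('pics/sc.png',cv2.resize(c,None,fx=2.6,fy=2.6,interpolation=2))
E
```

```text
top
y-0.13 14 x -0.045 0.05 z [0.066 0.067 0.067 0.067 0.069] black []
y-0.12 9 x -0.003 0.014 z [0.112 0.113 0.114 0.115 0.117] black []
y-0.11 68 x -0.021 0.026 z [0.098 0.114 0.116 0.117 0.119] black []
y-0.10 99 x -0.025 0.033 z [0.095 0.114 0.115 0.117 0.121] black []
y-0.09 105 x -0.025 0.033 z [0.089 0.114 0.115 0.117 0.121] black [[-0.024, -0.082, 0.096]]
y-0.08 107 x -0.046 0.032 z [0.066 0.113 0.115 0.117 0.121] black [[-0.02, -0.074, 0.099]]
y-0.07 106 x -0.02 0.028 z [0.066 0.096 0.112 0.115 0.121] black [[-0.012, -0.065, 0.095]]
y-0.06 29 x -0.008 0.015 z [0.066 0.078 0.088 0.094 0.114] black [[0.0, -0.058, 0.089]]
y-0.05 1 x 0.023 0.023 z [0.066 0.066 0.066 0.066 0.066] black []
y-0.03 17 x -0.037 0.04 z [0.083 0.086 0.087 0.088 0.089] black []
y-0.02 63 x -0.04 0.041 z [0.066 0.086 0.088 0.089 0.187] black [[0.004, -0.011, 0.186]]
y-0.01 92 x -0.035 0.043 z [0.067 0.087 0.089 0.186 0.196] black [[0.002, -0.007, 0.186]]
y-0.00 103 x -0.027 0.029 z [0.085 0.088 0.09  0.19  0.198] black []
y0.01 100 x -0.028 0.029 z [0.079 0.088 0.094 0.196 0.204] black [[-0.003, 0.017, 0
[... 3549 characters left out ...]
18 z [0.067 0.134 0.244 0.252 0.265] black [[-0.001, 0.115, 0.247]]
y0.12 72 x -0.009 0.013 z [0.234 0.254 0.262 0.265 0.268] black [[-0.003, 0.124, 0.26]]
y0.13 4 x -0.006 0.007 z [0.26  0.262 0.263 0.265 0.266] black [[-0.006, 0.131, 0.26]]
y0.16 4 x 0.041 0.045 z [0.067 0.068 0.068 0.069 0.069] black []
y0.17 4 x 0.04 0.043 z [0.068 0.068 0.068 0.068 0.069] black []
sad x-0.05 2 -0.02 -0.017
sad x-0.04 35 -0.023 -0.004
sad x-0.03 119 -0.105 0.02
sad x-0.02 208 -0.111 0.115
sad x-0.01 61 -0.115 0.022
sad x0.00 53 -0.116 0.021
sad x0.01 40 -0.114 0.021
sad x0.02 55 -0.109 0.021
sad x0.03 36 -0.024 0.017
sad x0.04 5 -0.019 -0.009
jar (4.0493903160095215, -85.0534439086914) 28.467939376831055
```

View pics/sc.png

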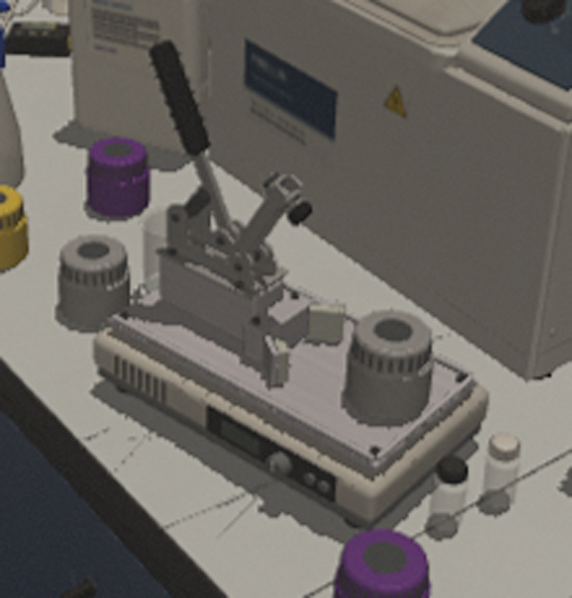

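The crop shows the V saddle, with wall tips near crop (275,360) and (325,320), open towards the jar. The foot is up near (298,210), and both vials stand low beyond the right end. I'll start by moving towards a point behind the jar while turning the tool.

jog_arm([
  {"delta_pos":[0.17,-0.07,0],"yaw":-0.19,"fingers":0.3},
  {"delta_pos":[0.33,-0.15,0],"yaw":-0.38,"fingers":0.3},
  {"delta_pos":[0.5,-0.22,0],"yaw":-0.57,"fingers":0.3},
  {"delta_pos":[0.67,-0.3,0],"yaw":-0.76,"fingers":0.3},
  {"delta_pos":[0.83,-0.37,0],"yaw":-0.95,"fingers":0.3},
  {"delta_pos":[1,-0.44,0],"yaw":-1,"fingers":0.3},
  {"delta_pos":[1,-0.44,0],"yaw":-1,"fingers":0.3},
  {"delta_pos":[1,-0.44,0],"yaw":-1,"fingers":0.3},
])

```text
clock: 0.9
eef_pos: [0.4083, -0.2432, 0.2307]
tool_rot: [0.843, 0.537, 0.0, -0.0]
ft_force: [-0.8, -0.4, 0.6]
grip_width: 0.0258
grasp_force: 0.0
```

```bash
cat >> h.py <<'E'
from scipy.spatial.transform import Rotation as Ro
def to(x,y,z):
    o=bot.get_obs();R=Ro.from_quat(o['tool_rot']).as_matrix();p=np.array(o['eef_pos'])
    print('t',round(o['clock'],2),'mill',mill(p).round(4),'F',np.array(o['ft_force']).round(2),'w',round(o['grip_width'],4))
    print('delta',((R.T@(w(x,y,z)-p))/.3).round(3),'toolx deg',np.degrees(np.arctan2(R[1,0],R[0,0])).round(2),'tilt',R[2].round(4),'j',np.round(o['joint_pos'],2))
E
python3 -c "
from h import *
to(.004,-.14,.2)"
```

```text
t 0.9 mill [-0.3968 -0.1394  0.2307] F [-0.79 -0.44  0.58] w 0.0258
delta [1.244 0.488 0.103] toolx deg 64.98 tilt [ 9.e-04 -6.e-04 -1.e+00] j [-0.54  0.19 -0.06  1.32  0.    1.47]
```

jog_arm([
  {"delta_pos":[0.12,0.05,0],"yaw":-0.19,"fingers":0.3},
  {"delta_pos":[0.24,0.1,0],"yaw":-0.38,"fingers":0.3},
  {"delta_pos":[0.36,0.15,0],"yaw":-0.57,"fingers":0.3},
  {"delta_pos":[0.48,0.2,0],"yaw":-0.76,"fingers":0.3},
  {"delta_pos":[0.6,0.24,0],"yaw":-0.95,"fingers":0.3},
  {"delta_pos":[0.72,0.28,0],"yaw":-1,"fingers":0.3},
  {"delta_pos":[0.85,0.33,0],"yaw":-1,"fingers":0.3},
  {"delta_pos":[0.95,0.37,0],"yaw":-1,"fingers":0.3},
  {"delta_pos":[0.95,0.37,0],"yaw":-1,"fingers":0.3},
])

```text
clock: 1.8
eef_pos: [0.6304, -0.0336, 0.2295]
tool_rot: [0.575, 0.818, -0.0, -0.001]
ft_force: [-0.6, 0.2, -1.0]
grip_width: 0.0251
grasp_force: 0.0
```

```bash
python3 -c "
from h import *
to(.004,-.14,.2)"
```

```text
t 1.8 mill [-0.0916 -0.141   0.2295] F [-0.63  0.17 -0.99] w 0.0251
delta [0.132 0.29  0.098] toolx deg 109.83 tilt [ 1.e-03 -8.e-04 -1.e+00] j [-0.05  0.51  0.4   1.46  0.    1.17]
```

jog_arm([
  {"delta_pos":[0.06,0.14,0.05],"yaw":-0.19,"fingers":0.3},
  {"delta_pos":[0.13,0.29,0.1],"yaw":-0.38,"fingers":0.3},
  {"delta_pos":[0.13,0.29,0.1],"yaw":-0.53,"fingers":0.3},
  {"delta_pos":[0.13,0.29,0.1],"yaw":-0.53,"fingers":0.3},
  {"delta_pos":[0.13,0.29,0.1],"yaw":-0.53,"fingers":0.3},
])

```text
clock: 2.3
eef_pos: [0.6969, 0.0286, 0.2013]
tool_rot: [0.397, 0.918, -0.0, -0.0]
ft_force: [-0.2, 0.2, 0.7]
grip_width: 0.0255
grasp_force: 0.0
```

```bash
python3 -c "
from h import *
to(.004,-.145,.085)
c=snap('wrist');save(c,'w1.png')
M=mill(c['P']);j=M[(abs(M[...,2]-.116)<.004)&(M[...,1]<-.04)&(M[...,1]>-.13)&(abs(M[...,0])<.05)];print(len(j),cv2.minEnclosingCircle((j[:,:2]*1000).astype(np.float32)) if len(j) else 0)
for x0,y0 in((.025,-.17),(-.018,-.148)):
    v=M[(abs(M[...,2]-.048)<.008)&(abs(M[...,0]-x0)<.02)&(abs(M[...,1]-y0)<.02)];print(len(v),v.min(0) if len(v) else 0,v.max(0) if len(v) else 0)
"
```

```text
t 2.3 mill [-0.0005 -0.1419  0.2013] F [-0.19  0.19  0.72] w 0.0255
delta [-0.01   0.016  0.388] toolx deg 133.26 tilt [ 1.e-04 -1.e-03 -1.e+00] j [ 0.04  0.67  0.6   1.5  -0.    0.86]
6512 ((4.666904449462891, -85.84456634521484), 27.294342041015625)
516 [ 0.01588139 -0.17997579  0.04006191] [ 0.03695606 -0.15976607  0.05382475]
680 [-0.03790112 -0.16590564  0.04000054] [ 0.00190258 -0.12802731  0.05347294]
```

View pics/w1.png

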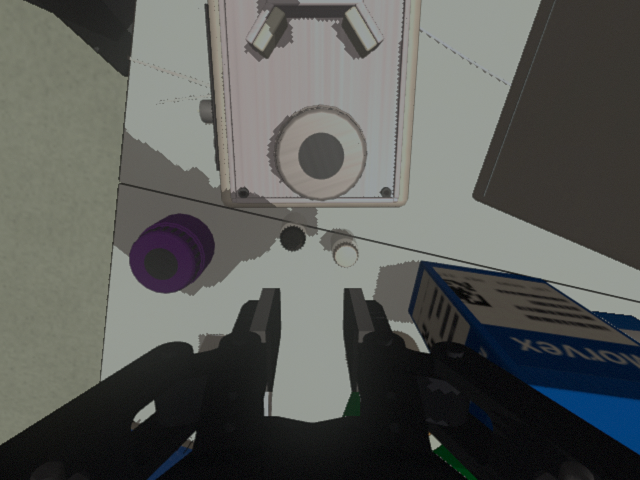

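The wrist view shows the jar at (321,155) and the V saddle at (315,25) straight ahead of it. The vials are at (292,237) and (345,250), and a blue box stands to the right, so I'll check clearance to it.

```bash
python3 -c "
from h import *
for n in('top','side'):
    M=mill(np.load(n+'0.npz')['P']);b=M[(M[...,0]>.05)&(M[...,0]<.3)&(M[...,1]>-.3)&(M[...,1]<-.05)&(M[...,2]>.075)]
    i=b[:,0].argmin();print(n,len(b),b[i],b.min(0),b.max(0),b[b[:,1].argmax()])
    f=M[(abs(M[...,0])<.03)&(M[...,1]>-.03)&(M[...,1]<.012)&(M[...,2]>.12)&(M[...,2]<.22)];print('foot',len(f),f.min(0),np.percentile(f[:,1],[3,10]))
"
```

```text
top 7402 [ 0.05001682 -0.29881476  0.14681868] [ 0.05001682 -0.29996223  0.07506537] [ 0.29999184 -0.05003347  0.32464737] [ 0.29987607 -0.05003347  0.2320842 ]
foot 96 [-0.00900992 -0.01274308  0.1761239 ] [-0.01173789 -0.00934233]
side 15078 [ 0.05042099 -0.29723415  0.14322428] [ 0.05042099 -0.29998719  0.07500875] [ 0.29998693 -0.05000008  0.32026856] [ 0.15533841 -0.05000008  0.22872216]
foot 165 [-0.00985766 -0.01228361  0.16735941] [-0.0107692  -0.00870119]
```

```bash
python3 -c "
from h import *
for n in('top','side'):
    M=mill(np.load(n+'0.npz')['P'])
    for y in np.arange(-.24,0,.03):
        b=M[(M[...,0]>.05)&(M[...,0]<.3)&(abs(M[...,1]-y)<.015)&(M[...,2]>.1)];print(n,y.round(2),len(b),b[b[:,0].argmin()].round(3) if len(b) else 0)
"
```

```text
top -0.24 716 [ 0.092 -0.242  0.179]
top -0.21 1034 [ 0.095 -0.224  0.109]
top -0.18 104 [ 0.099 -0.195  0.109]
top -0.15 620 [ 0.163 -0.135  0.268]
top -0.12 1501 [ 0.135 -0.125  0.133]
top -0.09 1508 [ 0.14  -0.104  0.13 ]
top -0.06 1537 [ 0.148 -0.073  0.214]
top -0.03 1317 [ 0.155 -0.044  0.129]
side -0.24 1731 [ 0.091 -0.244  0.163]
side -0.21 1112 [ 0.094 -0.225  0.18 ]
side -0.18 374 [ 0.099 -0.192  0.133]
side -0.15 3953 [ 0.155 -0.136  0.185]
side -0.12 2530 [ 0.134 -0.127  0.112]
side -0.09 1844 [ 0.14  -0.104  0.188]
side -0.06 1656 [ 0.146 -0.075  0.215]
side -0.03 1094 [ 0.153 -0.045  0.132]
```

jog_arm([
  {"delta_pos":[-0.01,0.017,0.15],"yaw":-0.01,"fingers":0.3},
  {"delta_pos":[-0.01,0.017,0.3],"yaw":-0.01,"fingers":0.3},
  {"delta_pos":[-0.01,0.017,0.4],"yaw":-0.01,"fingers":0.3},
  {"delta_pos":[-0.01,0.017,0.4],"yaw":-0.01,"fingers":0.3},
  {"delta_pos":[0.02,0.017,0.4],"yaw":-0.01,"fingers":0.3},
  {"delta_pos":[0.04,0.017,0.4],"yaw":-0.01,"fingers":0.3},
  {"delta_pos":[0.06,0.017,0.4],"yaw":-0.01,"fingers":0.3},
  {"delta_pos":[0.08,0.017,0.4],"yaw":-0.01,"fingers":0.3},
  {"delta_pos":[0.08,0.017,0.4],"yaw":-0.01,"fingers":0.3},
])

```text
clock: 3.25
eef_pos: [0.686, 0.0511, 0.0842]
tool_rot: [0.391, 0.92, 0.0, 0.003]
ft_force: [1.3, -2.9, 3.6]
grip_width: 0.0254
grasp_force: 1.8
```

```bash
cat >> h.py <<'E'
def jar(y0,y1,n='side'):
    c=snap(n);M=mill(c['P']);j=M[(abs(M[...,2]-.116)<.004)&(M[...,1]>y0)&(M[...,1]<y1)&(abs(M[...,0])<.04)]
    print('jar',len(j),cv2.minEnclosingCircle((j[:,:2]*1000).astype(np.float32)) if len(j) else 0, j.mean(0)*1000);return c
E
python3 -c "
from h import *
to(0,-.09,.08);jar(-.13,-.02,'wrist')"
```

```text
t 3.25 mill [ 0.0071 -0.1182  0.0842] F [ 1.32 -2.87  3.57] w 0.0254
delta [ 0.094 -0.023  0.014] toolx deg 133.95 tilt [-0.0047  0.0029 -1.    ] j [ 0.08  0.7   0.34  1.21 -0.    0.88]
jar 23500 ((7.406013488769531, -91.78187561035156), 39.18195724487305) [  6.23652464 -79.29498696 116.24798672]
```

jog_arm([
  {"delta_pos":[0.02,-0.005,0],"yaw":0,"fingers":0.3},
  {"delta_pos":[0.04,-0.01,0],"yaw":0,"fingers":0.3},
  {"delta_pos":[0.06,-0.014,0],"yaw":0,"fingers":0.3},
  {"delta_pos":[0.08,-0.018,0],"yaw":0,"fingers":0.3},
  {"delta_pos":[0.1,-0.02,0],"yaw":0,"fingers":0.3},
  {"delta_pos":[0.1,-0.02,0],"yaw":0,"fingers":0.3},
])

```text
clock: 3.9
eef_pos: [0.6612, 0.0689, 0.0831]
tool_rot: [0.391, 0.92, 0.001, 0.002]
ft_force: [4.3, -2.5, 3.5]
grip_width: 0.0258
grasp_force: 2.3
```

```bash
python3 -c "
from h import *
to(0,-.073,.08)
c=jar(-.1,.01,'wrist');c=jar(-.09,.01);save(c,'s2.png')
i=cv2.imread('pics/s2.png')[200:400,240:460];cv2.imwrite('pics/s2c.png',cv2.resize(i,None,fx=2.6,fy=2.6,interpolation=2))"
```

```text
t 3.9 mill [ 0.0014 -0.0882  0.0831] F [ 4.28 -2.49  3.47] w 0.0258
delta [ 0.051 -0.004  0.01 ] toolx deg 133.94 tilt [-0.003   0.0037 -1.    ] j [ 0.1   0.65  0.25  1.17 -0.    0.91]
jar 23874 ((1.3037605285644531, -61.89309310913086), 39.30186462402344) [  1.09568862 -49.33205145 116.25038622]
jar 136 ((-1.1398224830627441, -59.0273551940918), 35.27009201049805) [ -8.31602915 -49.91358768 115.17891843]
```

View pics/s2c.png

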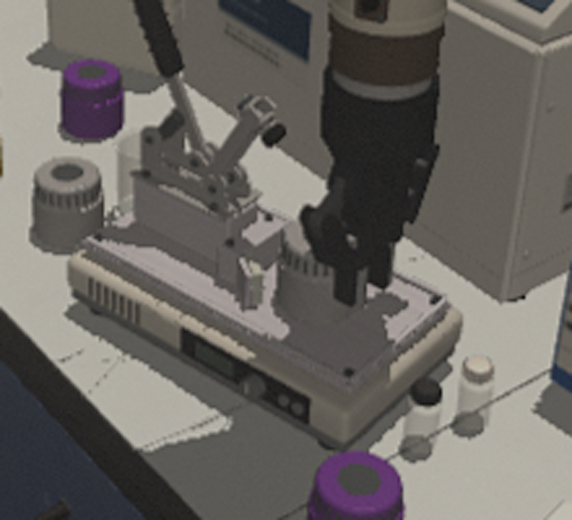

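The jar is upright against the fingers at the saddle mouth, near crop (310,270), and the clamp is still open. I'll finish the push in small steps.

jog_arm([
  {"delta_pos":[0.013,-0.002,0],"yaw":0,"fingers":0.3},
  {"delta_pos":[0.025,-0.004,0],"yaw":0,"fingers":0.3},
  {"delta_pos":[0.035,-0.004,0],"yaw":0,"fingers":0.3},
  {"delta_pos":[0.035,-0.004,0],"yaw":0,"fingers":0.3},
])

```text
clock: 4.4
eef_pos: [0.6526, 0.0749, 0.0822]
tool_rot: [0.391, 0.92, 0.0, 0.001]
ft_force: [4.9, -3.7, 4.1]
grip_width: 0.0255
grasp_force: 3.0
```

```bash
python3 -c "
from h import *
to(0,-.073,.08);print(np.array(bot.get_obs()['ft_force'])@ey)
c=jar(-.08,.02,'wrist')"
```

```text
t 4.4 mill [-0.0006 -0.0779  0.0822] F [ 4.94 -3.67  4.14] w 0.0255
delta [0.016 0.002 0.007] toolx deg 133.91 tilt [-0.0024  0.0017 -1.    ] j [ 0.11  0.64  0.23  1.16 -0.    0.92]
-6.0651549672790175
jar 21443 ((-1.1078484058380127, -48.40235137939453), 34.482906341552734) [ -1.30851706 -41.67680477 116.32430112]
```

jog_arm([
  {"delta_pos":[0.006,0.001,0],"yaw":0,"fingers":0.3},
  {"delta_pos":[0.012,0.002,0],"yaw":0,"fingers":0.3},
  {"delta_pos":[0.016,0.002,0],"yaw":0,"fingers":0.3},
  {"delta_pos":[0.016,0.002,0],"yaw":0,"fingers":0.3},
])

```text
clock: 4.85
eef_pos: [0.6498, 0.0781, 0.0821]
tool_rot: [0.392, 0.92, -0.0, 0.002]
ft_force: [4.1, -4.5, 4.4]
grip_width: 0.0257
grasp_force: 3.5
```

```bash
python3 -c "
from h import *
to(0,-.073,.08);print(np.array(bot.get_obs()['ft_force'])@ey)
c=jar(-.08,.02,'wrist')"
```

```text
t 4.85 mill [-0.0004 -0.0736  0.0821] F [ 4.12 -4.51  4.35] w 0.0257
delta [0.002 0.001 0.007] toolx deg 133.89 tilt [-3.1e-03  9.0e-04 -1.0e+00] j [ 0.12  0.63  0.22  1.15 -0.    0.93]
-6.1066123355949795
jar 16487 ((-2.8934764862060547, -47.946990966796875), 35.979496002197266) [ -2.4425137  -42.29883135 116.35405357]
```

jog_arm([
  {"delta_pos":[0.007,0,0],"yaw":0,"fingers":0.3},
  {"delta_pos":[0.013,0,0],"yaw":0,"fingers":0.3},
  {"delta_pos":[0.017,0,0],"yaw":0,"fingers":0.3},
  {"delta_pos":[0.017,0,0],"yaw":0,"fingers":0.3},
])

```text
clock: 5.3
eef_pos: [0.6496, 0.0804, 0.0827]
tool_rot: [0.392, 0.92, 0.0, 0.005]
ft_force: [11.8, -7.8, 1.9]
grip_width: 0.0258
grasp_force: 6.6
```

```bash
python3 -c "
from h import *
to(0,-.068,.08);print(np.array(bot.get_obs()['ft_force'])@ey)
c=snap('side');M=mill(c['P']);f=M[(abs(M[...,0])<.03)&(M[...,1]>-.03)&(M[...,1]<.012)&(M[...,2]>.12)&(M[...,2]<.22)];print('foot',len(f),f.min(0))
# jar-saddle gap: body points z .1-.112 (lid flank) visible from side
j=M[(abs(M[...,2]-.116)<.004)&(M[...,1]>-.09)&(M[...,1]<0.01)&(abs(M[...,0])<.04)];print(j[:,1].max())
"
```

```text
t 5.3 mill [ 0.001  -0.0719  0.0827] F [11.84 -7.79  1.91] w 0.0258
delta [ 0.013 -0.003  0.009] toolx deg 133.83 tilt [-0.0096  0.0041 -0.9999] j [ 0.13  0.63  0.21  1.14 -0.01  0.93]
-13.806325829300585
foot 165 [-0.00960328 -0.01294255  0.1691155 ]
-0.0061577629103224275
```

jog_arm([
  {"delta_pos":[0.006,0,0],"yaw":0,"fingers":0.3},
  {"delta_pos":[0.008,0,0],"yaw":0,"fingers":0.3},
  {"delta_pos":[0.008,0,0],"yaw":0,"fingers":0.3},
])

```text
clock: 5.65
eef_pos: [0.6493, 0.0817, 0.0831]
tool_rot: [0.392, 0.92, 0.0, 0.007]
ft_force: [14.5, -9.1, 1.1]
grip_width: 0.0256
grasp_force: 7.6
```

```bash
python3 -c "
from h import *
to(0,-.09,.08);F=np.array(bot.get_obs()['ft_force']);print(F@ey,F@ex)
"
```

```text
t 5.65 mill [ 0.0017 -0.0707  0.0831] F [14.46 -9.12  1.12] w 0.0256
delta [-0.064 -0.006  0.011] toolx deg 133.8 tilt [-0.0119  0.0058 -0.9999] j [ 0.13  0.63  0.21  1.14 -0.01  0.93]
-16.57634465894684 4.171089875217355
```

jog_arm([
  {"delta_pos":[-0.03,0,0],"yaw":0,"fingers":0.3},
  {"delta_pos":[-0.1,0,0],"yaw":0,"fingers":0.3},
  {"delta_pos":[-0.15,0,0],"yaw":0,"fingers":0.3},
  {"delta_pos":[-0.18,0,-0.1],"yaw":0,"fingers":0.1},
  {"delta_pos":[-0.18,0,-0.25],"yaw":0,"fingers":0},
  {"delta_pos":[-0.18,0,-0.4],"yaw":0,"fingers":0},
  {"delta_pos":[-0.18,0,-0.4],"yaw":0,"fingers":0},
  {"delta_pos":[-0.18,0,-0.4],"yaw":0,"fingers":0},
])

```text
clock: 6.45
eef_pos: [0.6803, 0.0463, 0.2016]
tool_rot: [0.391, 0.92, 0.0, -0.001]
ft_force: [-0.6, -0.0, -0.8]
grip_width: 0.0002
grasp_force: 0.0
```

```bash
python3 -c "
from h import *
to(0,.05,.31)
c=snap('wrist');save(c,'w2.png');M=mill(c['P'])
j=M[(abs(M[...,2]-.116)<.003)&(M[...,1]>-.07)&(M[...,1]<0.01)&(abs(M[...,0])<.04)];print('jar',len(j),cv2.minEnclosingCircle((j[:,:2]*1000).astype(np.float32)),np.percentile(j[:,1],[.5,99.5]),np.percentile(j[:,0],[.5,99.5]))
"
```

```text
t 6.45 mill [-0.0003 -0.1176  0.2016] F [-0.61 -0.05 -0.76] w 0.0002
delta [ 0.559  0.004 -0.361] toolx deg 133.97 tilt [ 1.4e-03  4.0e-04 -1.0e+00] j [0.07 0.63 0.53 1.47 0.   0.87]
jar 7199 ((0.6338526606559753, -33.43278884887695), 26.892696380615234) [-0.05884817 -0.00798231] [-0.02464906  0.02610758]
```

View pics/w2.png

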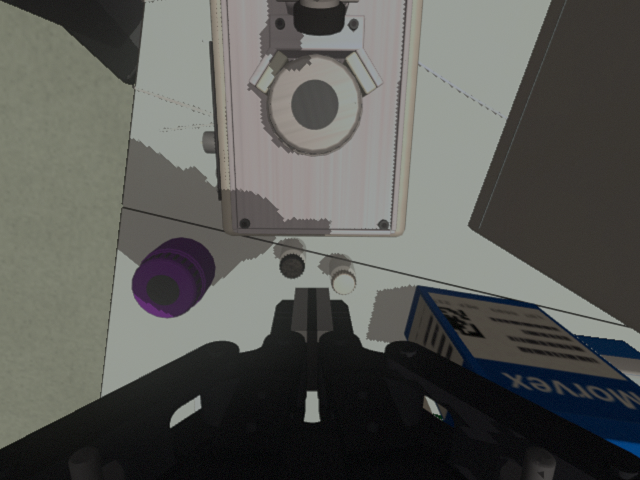

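The jar is home: the measured centre is (0.6, -33.4) mm and it touches both V walls near (270,72) and (362,75). Next I'll go to the -y side of the lever.

jog_arm([
  {"delta_pos":[0,0,-0.16],"yaw":0,"fingers":0},
  {"delta_pos":[0,0,-0.32],"yaw":0,"fingers":0},
  {"delta_pos":[0.1,0.002,-0.4],"yaw":0,"fingers":0},
  {"delta_pos":[0.25,0.004,-0.4],"yaw":0,"fingers":0},
  {"delta_pos":[0.4,0.004,-0.4],"yaw":0,"fingers":0},
  {"delta_pos":[0.55,0.004,-0.4],"yaw":0,"fingers":0},
  {"delta_pos":[0.58,0.004,-0.4],"yaw":0,"fingers":0},
  {"delta_pos":[0.58,0.004,-0.4],"yaw":0,"fingers":0},
])

```text
clock: 7.3
eef_pos: [0.5588, 0.1731, 0.3196]
tool_rot: [0.39, 0.921, -0.001, -0.002]
ft_force: [0.1, -0.4, 0.1]
grip_width: -0.0003
grasp_force: 0.0
```

```bash
python3 -c "
from h import *
to(0.001,.065,.235)
c=snap('side');save(c,'s3.png');M=mill(c['P'])
f=(c['image'].max(-1)<70)&(abs(M[...,0])<.03)&(M[...,1]>.07)&(M[...,1]<.16)&(M[...,2]>.19)&(M[...,2]<.29)
for z in np.arange(.19,.28,.01):
    e=M[f&(abs(M[...,2]-z)<.005)]
    if len(e):print(z.round(3),len(e),e.mean(0).round(4),e.min(0).round(4),e.max(0).round(4))
"
```

```text
t 7.3 mill [-0.0007  0.0578  0.3196] F [ 0.07 -0.39  0.05] w -0.0003
delta [0.023 0.007 0.282] toolx deg 134.13 tilt [ 0.0022 -0.0039 -1.    ] j [0.3  0.41 0.47 1.63 0.   1.1 ]
0.19 12 [-0.0015  0.0886  0.1935] [-0.0067  0.0861  0.1919] [0.0067 0.0928 0.1948]
0.2 54 [-0.0016  0.0906  0.2004] [-0.0094  0.0851  0.1953] [0.0126 0.0992 0.205 ]
0.21 61 [-0.001   0.0951  0.2101] [-0.0089  0.0874  0.2051] [0.0115 0.1113 0.2149]
0.22 66 [-0.0015  0.1005  0.2201] [-0.0097  0.0923  0.215 ] [0.0112 0.1125 0.225 ]
0.23 57 [-0.001   0.1053  0.2304] [-0.0097  0.0983  0.2258] [0.0112 0.1151 0.235 ]
0.24 65 [-0.0016  0.1112  0.2399] [-0.009   0.1029  0.2352] [0.0104 0.1216 0.245 ]
0.25 62 [-0.0009  0.1162  0.2501] [-0.0084  0.1104  0.245 ] [0.0109 0.1276 0.2549]
0.26 63 [-0.0009  0.1212  0.26  ] [-0.0091  0.115   0.2551] [0.0126 0.13   0.265 ]
0.27 12 [0.     0.1238 0.2663] [-0.0061  0.1213  0.265 ] [0.0072 0.1267 0.2682]
```

jog_arm([
  {"delta_pos":[0.02,0.005,0.14],"yaw":0,"fingers":0},
  {"delta_pos":[0.03,0.005,0.25],"yaw":0,"fingers":0},
  {"delta_pos":[0.05,0.005,0.265],"yaw":0,"fingers":0},
  {"delta_pos":[0.085,0.005,0.265],"yaw":0,"fingers":0},
  {"delta_pos":[0.115,0.005,0.28],"yaw":0,"fingers":0},
  {"delta_pos":[0.145,0.005,0.3],"yaw":0,"fingers":0},
  {"delta_pos":[0.17,0.005,0.32],"yaw":0,"fingers":0},
  {"delta_pos":[0.19,0.005,0.34],"yaw":0,"fingers":0},
  {"delta_pos":[0.21,0.005,0.37],"yaw":0,"fingers":0},
  {"delta_pos":[0.23,0.005,0.395],"yaw":0,"fingers":0},
])

```text
clock: 8.35
eef_pos: [0.5133, 0.2228, 0.2018]
tool_rot: [0.391, 0.92, -0.0, -0.0]
ft_force: [-0.4, -0.2, -0.4]
grip_width: 0.0001
grasp_force: 0.1
```

```bash
python3 -c "
from h import *
to(0.001,.146,.150)
c=snap('side');save(c,'s4.png')
i=cv2.imread('pics/s4.png')[130:390,220:460];cv2.imwrite('pics/s4c.png',cv2.resize(i,None,fx=2.2,fy=2.2,interpolation=2))"
```

```text
t 8.35 mill [0.0007 0.1253 0.2018] F [-0.43 -0.24 -0.36] w 0.0001
delta [0.069 0.002 0.173] toolx deg 133.95 tilt [ 3.e-04 -8.e-04 -1.e+00] j [0.41 0.37 0.11 1.31 0.   1.21]
```

View pics/s4c.png

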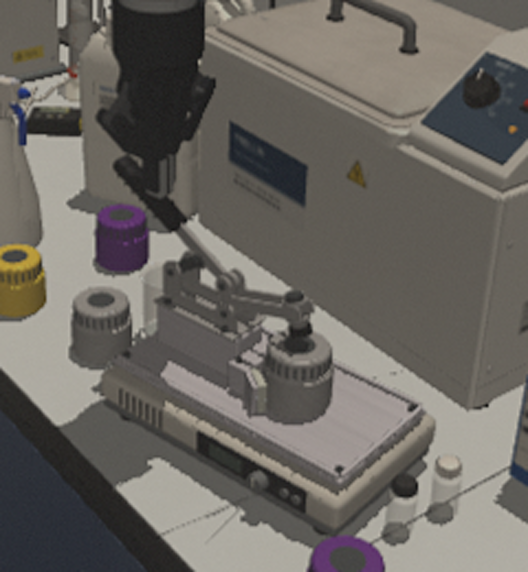

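The foot now rests on the lid at crop (300,335), with the lever under the fingers at (150,195). Next I push it down through the dead point.

jog_arm([
  {"delta_pos":[0.02,0,0.03],"yaw":0,"fingers":0},
  {"delta_pos":[0.035,0,0.06],"yaw":0,"fingers":0},
  {"delta_pos":[0.049,0,0.09],"yaw":0,"fingers":0},
  {"delta_pos":[0.056,0,0.115],"yaw":0,"fingers":0},
  {"delta_pos":[0.062,0,0.135],"yaw":0,"fingers":0},
  {"delta_pos":[0.066,0,0.155],"yaw":0,"fingers":0},
  {"delta_pos":[0.068,0,0.17],"yaw":0,"fingers":0},
  {"delta_pos":[0.068,0,0.18],"yaw":0,"fingers":0},
  {"delta_pos":[0.068,0,0.18],"yaw":0,"fingers":0},
])

```text
clock: 9.3
eef_pos: [0.4994, 0.2372, 0.1481]
tool_rot: [0.391, 0.92, -0.0, -0.001]
ft_force: [-0.4, 0.2, 0.1]
grip_width: 0.0003
grasp_force: 0.0
```

```bash
python3 -c "
from h import *
to(0.001,.146,.140)"
```

```text
t 9.3 mill [0.0005 0.1452 0.1481] F [-0.44  0.24  0.15] w 0.0003
delta [0.002 0.002 0.027] toolx deg 133.95 tilt [ 6.0e-04 -1.2e-03 -1.0e+00] j [ 0.44  0.39 -0.    1.18  0.    1.25]
```

jog_arm([
  {"delta_pos":[0.0,0,0.01],"yaw":0,"fingers":0},
  {"delta_pos":[0.0,0,0.02],"yaw":0,"fingers":0},
  {"delta_pos":[0.0,0,0.025],"yaw":0,"fingers":0},
  {"delta_pos":[0.0,0,0.025],"yaw":0,"fingers":0},
])

```text
clock: 9.7
eef_pos: [0.4999, 0.2379, 0.1433]
tool_rot: [0.391, 0.92, 0.001, 0.0]
ft_force: [-5.1, -0.0, 10.4]
grip_width: -0.0002
grasp_force: 5.2
```

```bash
python3 -c "
from h import *
to(0.001,.146,.140)
c=snap('side');save(c,'s5.png')
M=mill(c['P']);f=(c['image'].max(-1)<70)&(abs(M[...,0])<.012)&(M[...,1]>.095)&(M[...,1]<.2)&(M[...,2]>.11)&(M[...,2]<.2)
for y in np.arange(.1,.2,.01):
    e=M[f&(abs(M[...,1]-y)<.005)]
    if len(e):print(y.round(3),len(e),e.mean(0).round(4),e[:,2].max().round(4))
i=cv2.imread('pics/s5.png')[130:390,220:460];cv2.imwrite('pics/s5c.png',cv2.resize(i,None,fx=2.2,fy=2.2,interpolation=2))"
```

```text
t 9.7 mill [0.0014 0.1454 0.1433] F [-5.08 -0.04 10.4 ] w -0.0002
delta [ 0.002 -0.001  0.011] toolx deg 133.96 tilt [ 5.0e-04  2.4e-03 -1.0e+00] j [ 0.44  0.4  -0.01  1.16  0.    1.25]
0.1 7 [-0.0029  0.0983  0.1394] 0.1427
0.11 27 [-0.0016  0.1103  0.1436] 0.1473
0.12 33 [-0.0032  0.1202  0.1419] 0.1458
0.13 78 [-0.0019  0.1321  0.1655] 0.1993
0.14 150 [-0.0028  0.1385  0.1667] 0.1999
0.15 60 [-0.0081  0.1499  0.1579] 0.2
0.16 32 [-0.0051  0.1591  0.1503] 0.1992
0.17 28 [-0.0046  0.1696  0.1376] 0.1417
0.18 38 [-0.0024  0.1797  0.1367] 0.1421
0.19 9 [-0.0045  0.1872  0.1362] 0.1396
```

View pics/s5c.png

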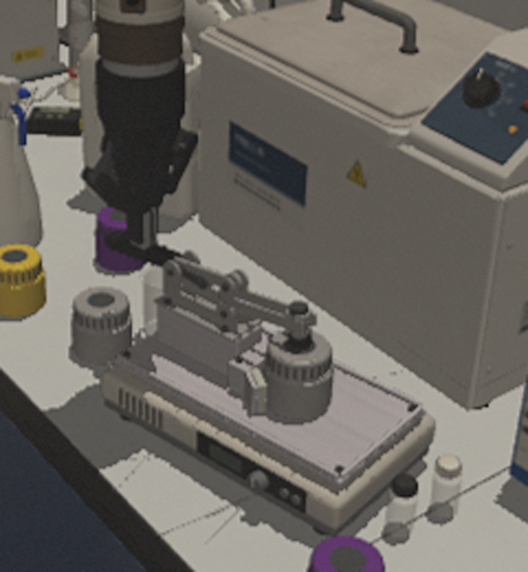

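The lever is level at crop (150,250), bearing on its stop with 10 N, and the foot is on the lid. I'll retract straight up and check that it holds.

jog_arm([
  {"delta_pos":[0,0,-0.05],"yaw":0,"fingers":0},
  {"delta_pos":[0,0,-0.2],"yaw":0,"fingers":0},
  {"delta_pos":[0,0,-0.35],"yaw":0,"fingers":0},
  {"delta_pos":[0,0,-0.45],"yaw":0,"fingers":0},
  {"delta_pos":[0,0,-0.45],"yaw":0,"fingers":0},
  {"delta_pos":[0,0,-0.45],"yaw":0,"fingers":0},
])

```text
clock: 10.35
eef_pos: [0.5003, 0.2374, 0.2769]
tool_rot: [0.391, 0.92, 0.001, 0.001]
ft_force: [-1.1, -0.2, -0.8]
grip_width: -0.0003
grasp_force: 0.0
```

```bash
python3 -c "
from h import *
to(0.001,.146,.140)
c=snap('side');save(c,'s6.png')
M=mill(c['P']);f=(c['image'].max(-1)<70)&(abs(M[...,0])<.012)&(M[...,1]>.095)&(M[...,1]<.2)&(M[...,2]>.11)&(M[...,2]<.26)
for y in np.arange(.1,.2,.01):
    e=M[f&(abs(M[...,1]-y)<.005)]
    if len(e):print(y.round(3),len(e),e.mean(0).round(4),e[:,2].max().round(4))
i=cv2.imread('pics/s6.png')[130:390,220:460];cv2.imwrite('pics/s6c.png',cv2.resize(i,None,fx=2.2,fy=2.2,interpolation=2))"
```

```text
t 10.35 mill [0.0013 0.1448 0.2769] F [-1.13 -0.18 -0.8 ] w -0.0003
delta [ 0.004 -0.002  0.456] toolx deg 133.93 tilt [-7.e-04  2.e-03 -1.e+00] j [ 0.44  0.34  0.25  1.48 -0.    1.25]
0.1 16 [-0.0046  0.1004  0.1361] 0.1451
0.11 32 [-0.0017  0.1096  0.1461] 0.1498
0.12 38 [-0.0028  0.1205  0.1448] 0.1495
0.13 33 [-0.0033  0.1304  0.1441] 0.1486
0.14 38 [-0.0032  0.14    0.1436] 0.1478
0.15 35 [-0.0024  0.1496  0.1437] 0.148
0.16 37 [-0.0013  0.1591  0.1437] 0.1479
0.17 39 [-0.002   0.1696  0.1423] 0.1478
0.18 35 [-0.0025  0.18    0.1414] 0.1461
0.19 8 [-0.0033  0.1879  0.1408] 0.1444
```

View pics/s6c.png

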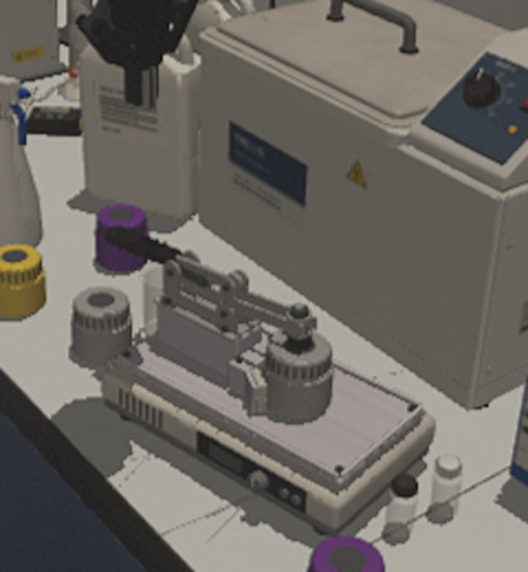

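The lever stays level on its own at crop (150,245), the foot holds the jar in the saddle at (300,340), and the arm is clear. Handing in.

```bash
python3 -c "
from h import *
print(bot.job_done())"
```

```text
the job is handed in; nothing more can be done
None
```

I handed the job in at about 10 s of the 45 s allowed: the jar is home in the saddle, the lever is locked level on its stop, and the foot rests on the lid. The images and force readings support this, but the foot's holding force could not be measured directly and the hand-in returned no verdict.

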